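# Hold a closed parts dish at the viewing mark

### The job

Set the viewing stand's light by turning its dial three clicks clockwise, so that the pointer stands at the middle mark (the long one). Then lift the long rectangular dish by its grip bar to the viewing pose and hold it still there for three seconds: level, centred over the round lens, its long sides along the long sides of the stand, its underside at the height of the stand's index tab, and not knocking the stand. Finally set it down flat in the middle of the black mat and let go, keeping it about level all the way, leaving the dial as set and the other dishes and tools where they are.

Things in the scene. Friction and masses are not known exactly. Their poses are not given: they have to be found in the camera images.
- dial (a joint): Angle of the light dial, rad: 0 at the first of its seven marks, where it always starts, growing clockwise seen from above, up to 2.094 at the last. A click is 20 degrees (0.349 rad); the dial snaps into the nearest mark when let go (about 0.05 N m to pass from one mark to the next), so the middle mark, three clicks, is 1.047 rad.
- dial_grip (a point): On the dial's axis, 30 mm above the stand's top (70 mm above the table), at a good height to grip. It turns with the dial: x points along the grip bar to the pointer end (white line on top), z up. The dial is a black disc 68 mm across and 8 mm thick carrying an upright bar 62 mm long, 16 mm wide, rising to 42 mm above the stand's top. White marks lie on the stand around it, the middle one longer and pointing straight away from the lens.
- stand: Viewing stand, fixed: grey box 170 mm (x) by 250 mm (y, its long side) by 40 mm high; origin at the centre of its underside. Dial axis at y = +68 mm, round lens window 72 mm across flat in its top at y = -60 mm, both at x = 0. At x = +75 mm, y = -60 mm rises a steel post 10 mm thick to 159 mm above the table, with a level steel index tab (30 x 50 x 4 mm, from x = +54 to +84 mm) at its top, spanning 156 to 160 mm above the table.
- view (a point): The viewing pose: point on the lens axis, 158 mm above the table and about 116 mm above the lens, at the height of the index tab. The middle of the long dish's underside belongs here, and the dish's x axis along this point's y axis (either way round). Axes as the stand's: y along its long side, z up.
- long_dish: The long dish, loose, closed: rectangular, 130 mm (its x) by 80 mm (y), clear lower part with bolts inside and a grey lid fixed on it, lid top at 28 mm; about 0.18 kg. Origin at the centre of its underside, z up. On the lid's middle stands a grey grip bar 60 mm long (along x), 16 mm wide (y), rising from 28 to 62 mm above the underside.
- long_grip (a point): Centre of the long dish's grip bar, 50 mm above the dish's underside, at a good height to grip; axes as the dish's.
- mat: Black silicone mat, fixed, 160 x 160 x 3 mm, flat on the table; origin at the centre of its underside, z up.
- square_dish: Bystander: closed dish like the long one but 80 x 80 mm, with the same height and grip bar. Origin at the centre of its underside.
- round_dish: Bystander: closed dish like the long one but round, 100 mm across, with the same height and grip bar. Origin at the centre of its underside.
- hammer: Bystander: ball-peen hammer lying flat, 220 mm long, wooden handle, steel head toward +x of its frame; 28 mm high. Origin on the table under the middle of its handle.
- jar: Bystander: glass jar with screw lid, 68 mm across, 90 mm high. Origin at the centre of its underside.
- spool: Bystander: red spool standing up, 60 mm across, 60 mm high. Origin at the centre of its underside.
Mind the look-alikes: they are no part of the job. Leave any green look-alike of the long_dish alone.

How it is judged:
On the way, in this order (a step that is already met when the one before it is completed fails the run):
1. the dial stands at its middle mark, three clicks round (value of joint dial between 0.937 and 1.157 rad and velocity of joint dial between -0.1 and 0.1 rad/s and contact force between the fingers and stand below 0.2 N), for 0.3 s.
2. the long dish is held for 2 s at the viewing pose: within 12 mm sideways, 10 mm in height, tilt under 0.12 rad, along the stand within 0.14 rad, slower than 20 mm/s (value of joint dial between 0.937 and 1.157 rad and horizontal distance between long_dish and view below 0.012 m and z of long_dish in the frame of view between -0.01 and 0.01 m and angle between long_dish's own z axis and vertical below 0.12 rad and angle between the x axis of long_dish and the y axis of view, either way round below 0.14 rad and linear speed of long_dish below 0.02 m/s and angular speed of long_dish below 0.2 rad/s), for 2 s.
At the end, for the whole second after the job is handed in: The dial is within 0.11 rad of its middle mark (1.047 rad); the long dish rests flat (tilt under 0.06 rad) and still on the mat, its centre within 25 mm of the mat's centre along each of the mat's sides (value of joint dial between 0.937 and 1.157 rad and x of long_dish in the frame of mat between -0.025 and 0.025 m and y of long_dish in the frame of mat between -0.025 and 0.025 m and z of long_dish in the frame of mat below 0.007 m and angle between long_dish's own z axis and vertical below 0.06 rad and linear speed of long_dish below 0.02 m/s); the robot touches nothing.
It fails at once if the square or the round dish is moved by more than 25 mm (distance of any of square_dish, round_dish from where it was at the start of the episode above 0.025 m).
It fails at once if the hammer, jar or spool is moved by more than 25 mm (distance of any of hammer, jar, spool from where it was at the start of the episode above 0.025 m).
It fails at once if the long dish is tipped by more than 0.4 rad (angle between long_dish's own z axis and vertical above 0.4 rad).
It fails at once if the long dish knocks the stand (over 2 N) (contact force between long_dish and stand above 2 N).
It also fails if it takes over 64 s, if anything falls off the work surface, if the arm or the gripper's body presses on something with over 40 N, if the wrist force passes 120 N, or if a joint passes its speed limit or range.

### The arm

A 6-joint arm with a two-finger parallel gripper is mounted at the origin on the work surface. World frame = base frame: x ahead of the robot, y to its left, z up, the work surface at z = 0. Lengths are in m, angles in rad, forces in N, time in s.
With the tool pointing down it reaches from about 0.35 to 0.975 m from the base axis. Payload 4.9 kg.
Tool frame: the origin (TCP) lies at the very end of the fingers, on their centre line; the grasp point (between the pads) lies 19 mm behind it; x points along the fingers, y is the direction in which the jaws open and shut, and the axes are right-handed (so a half turn about x gives the same grasp; the last joint's range is limited). The gripper opens to 85 mm and grips with 20 to 120 N. Pads are 22 mm wide; open, the fingers measure 114 mm over their backs; the gripper's body (76 mm by 85 mm) begins 54 mm behind the grasp point. The pads swing forward as they close: fully open they stand 13 mm farther back than shut.
Start: joints at [-1.363, 0.053, 1.613, -0, 1.476, -0.119], TCP at [0.201, -0.592, 0.231] pointing down, gripper open.
Joint ranges: [-3.01, 3.01], [-1.01, 2.22], [0.06, 2.58], [-1.02, 4.17], [0.09, 2.62], [-3.14, 3.14]. Speed limits (rad/s): [2.57, 2.57, 3.14, 3.14, 3.14, 3.14].

### API

Orientations are given as a unit quaternion [w, x, y, z].
In Python, from plant import manip gives the robot as it stands.
- The arm moves only by the tool play_rows, never from a script. Its argument "plan" is a list of rows, each a list of 5 numbers: the shift along the tool's x, y, z in mm, then the turn about the tool's x in rad, then the closure, from -1 (fully open) to 1 (shut). A call has 1 to 8 rows; each row is the pose to reach, as a shift and turn from the pose commanded when the call began, along the tool's axes at that moment; what a row does not reach only later rows make up. A row lasts 1/8 s, in which the tool goes at most 62.5 mm and 10.7 degrees, less where a joint would pass 70% of its speed; a pose out of reach is approached as far as the arm can. A call with a gripper value outside its range is refused whole. The fingers move at their own pace and stop on an object; the grip force is fixed at half the most. Time passes only in rows, so rows that repeat a pose let the fingers close. It gives the time, the measured TCP pose, the force and the opening at its end, in the units of the state.
- manip.state(): the state, without advancing time (a new reading comes with each control period).
- manip.grab_frame(name): name is "side" or "top"; returns a dict with "img" (420x560x3 uint8, red, green, blue), "range_z" (420x560 float32, m along the optical axis (not along the pixel's ray), 0 where there is no reading), "fx", "fy", "cx", "cy" (pixels), "k1" (the pictures are not rectified: a ray, as slopes to the right and down, at radius r is drawn at 1 + k1 r^2 times it, then the intrinsics apply), "origin" and "rotation" of the camera in the world. Camera axes: x right, y up, looking along -z (the intrinsics and any distortion apply to the point x, -y, -z); pixel columns grow to the right and rows downward; lengths in m; the calibration is good to about 2 mm. A picture is of the moment at which its call begins.
- manip.job_done(): hands the job in, once; it reports no verdict.
The state is a dict: "time": time; "joint_pos": joint angles; "joint_vel": joint speeds; "joint_efforts": joint torques, N m; "tool_pos": TCP position; "tool_rot": TCP orientation; "contact_force": force on the tool from outside, world axes, zero at the start; "ft_torque": the same for the moment, N m; "gripper_width": opening from 0.0 (shut) to 1.0 (fully open).
Only numpy, scipy, OpenCV 4.12 (cv2) and the standard library are available. Lean on these libraries where they do the work, as an engineer would, in place of code of your own. Each camera call takes 0.05 s, during which the arm holds its last target. There are 200 camera calls.

## Working session

There is one attempt and no reset: what is moved stays moved. The work goes in short steps, Python scripts to look and compute and a tool call to move; the robot and the scene stay as the last step left them, time stands still between calls to the robot, and variables do not carry over. Pictures are saved under pics/ and viewed, about 8 in all and at most 12, crops included, and the job is handed in when it is done.

Besides the shell and the picture viewer there is one more tool, called after ">>>" as name(argument=value, ...), one argument or row to a line, values as JSON. play_rows: Moves the arm, as the interface text tells. Its arguments: {"type":"object","properties":{"plan":{"type":"array"}},"required":["plan"]}

```bash
ls && mkdir -p pics && python3 - <<'E'
from plant import manip
import cv2,numpy as np
s=manip.state();print({k:np.round(v,3) for k,v in s.items()})
for n in("top","side"):
    f=manip.grab_frame(n);cv2.imwrite(f"pics/{n}0.png",f["img"][:,:,::-1]);np.savez(f"{n}0.npz",**f)
    print(n,f["origin"],np.round(f["rotation"],3).tolist(),f["fx"],f["fy"],f["cx"],f["cy"],f["k1"])
E
```

```text
pics
{'time': np.float64(0.0), 'joint_pos': array([-1.363,  0.053,  1.614, -0.   ,  1.476, -0.119]), 'joint_vel': array([-0.   , -0.001,  0.   , -0.   ,  0.002,  0.001]), 'joint_efforts': array([ 0.0000e+00, -3.9368e+01, -3.7018e+01, -0.0000e+00,  7.0000e-03,
       -0.0000e+00]), 'tool_pos': array([ 0.2  , -0.591,  0.23 ]), 'tool_rot': array([-0.114, -0.698, -0.116,  0.698]), 'contact_force': array([-1.127, -0.401, -0.368]), 'ft_torque': array([-0.015, -0.021, -0.006]), 'gripper_width': np.float64(1.001)}
top [ 0.40673881 -0.02546076  1.24329333] [-0.697, -0.025, 0.033, 0.716] 524.4672345462234 524.4672345462234 278.860239860153 210.60539568202225 -0.18243617973557594
side [0.3329455  0.84116692 0.87285439] [-0.074, -0.046, 0.42, 0.903] 464.8845002517443 464.8845002517443 275.20175265317334 205.28071628526007 0.02366150470391168
```

View pics/top0.png

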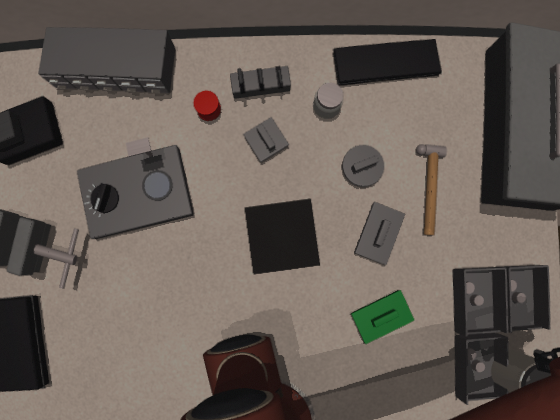

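View pics/side0.png

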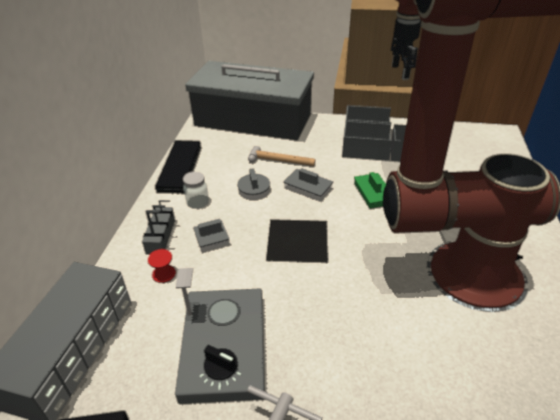

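The top view shows the stand at about (135,192), its dial at (104,198), lens at (157,185) and post/tab at (145,150). The grey long dish is at (380,233), the mat at (283,236), and the green look-alike at (382,316). The side view agrees. Next I'll measure poses from masks and depth.

```bash
cat > h.py <<'E'
import numpy as np,cv2
from scipy.spatial.transform import Rotation as R
def rot(f):
    q=np.asarray(f["rotation"]); return R.from_quat(q,scalar_first=True)
def rays(f,uv):
    K=np.array([[f["fx"],0,f["cx"]],[0,f["fy"],f["cy"]],[0,0,1.]])
    p=cv2.undistortPoints(np.float64(uv).reshape(-1,1,2),K,np.array([float(f["k1"]),0,0,0,0]))[:,0]
    return rot(f).apply(np.c_[p[:,0],-p[:,1],-np.ones(len(p))])
def plane(f,uv,z):
    d=rays(f,uv);o=np.asarray(f["origin"]);return o+d*((z-o[2])/d[:,2])[:,None]
def cloud(f):
    h,w=f["range_z"].shape;u,v=np.meshgrid(np.arange(w),np.arange(h))
    d=rays(f,np.c_[u.ravel(),v.ravel()]);return (np.asarray(f["origin"])+d*f["range_z"].reshape(-1,1)).reshape(h,w,3)
def biggest(m):
    c,_=cv2.findContours(m.astype(np.uint8),cv2.RETR_EXTERNAL,cv2.CHAIN_APPROX_NONE);return max(c,key=cv2.contourArea)[:,0]
def rect(f,m,z):
    """minAreaRect in world (mm) of mask's biggest blob cast on plane z -> centre, long side, short side, yaw of long side deg"""
    P=plane(f,biggest(m),z)[:,:2]*1000
    (cx,cy),(a,b),t=cv2.minAreaRect(np.float32(P))
    if a<b:a,b,t=b,a,t+90
    return [round(float(x),1) for x in(cx,cy,a,b,(t+90)%180-90)]
def box(m,x0,x1,y0,y1):
    o=np.zeros(m.shape,bool);o[y0:y1,x0:x1]=m[y0:y1,x0:x1];return o
E
python3 - <<'E'
from h import *
f=dict(np.load("top0.npz"));C=cloud(f);Z=C[...,2];I=f["img"].astype(int);g=I.sum(2)/3
hsv=cv2.cvtColor(f["img"],cv2.COLOR_RGB2HSV)
print("table z",np.median(Z[270:300,100:200]),"dish z",Z[222:228,366:370].mean(),"bar",Z[233,380],"stand",Z[215:225,140:160].mean(),"mat",Z[230:240,280:290].mean(),"dialbar",np.nanmax(Z[188:208,95:115]))
print("stand",rect(f,box((Z>.025)&(Z<.06),70,200,140,245),.04))
print("dish",rect(f,box((Z>.015)&(Z<.075),345,410,198,270),.028), "bar",rect(f,box((Z>.047)&(Z<.075),345,410,198,270),.062))
print("mat",rect(f,box(g<45,235,330,190,280),.003))
print("dialbar",rect(f,box((Z>.065)&(Z<.1),85,125,175,220),.082))
print("tab",rect(f,box((Z>.14)&(Z<.18),100,200,120,190),.16))
lens=box((I[...,2]-I[...,0]>12)&(g>60),130,190,165,210);P=plane(f,biggest(lens),.04)[:,:2]*1000
print("lens",cv2.minEnclosingCircle(np.float32(P)))
big=cv2.resize(f["img"][130:250,60:210,::-1],None,fx=4,fy=4,interpolation=cv2.INTER_CUBIC);cv2.imwrite("pics/stand.png",big)
E
```

```text
table z 0.00021518041447055047 dish z 0.028156577586656167 bar 0.05969519928704581 stand 0.045016236850653604 mat 0.00313398992620473 dialbar 1.243293330738678
stand [558.3, 298.1, 252.5, 172.4, -77.8]
dish [447.5, -275.8, 131.3, 80.0, -23.1] bar [446.9, -275.7, 60.3, 18.1, -22.4]
mat [447.2, -47.3, 158.6, 157.7, 6.2]
dialbar [543.7, 362.9, 59.6, 21.1, -19.0]
tab [639.5, 255.8, 50.7, 31.3, -78.0]Traceback (most recent call last):
  File "<stdin>", line 10, in <module>
  File "h.py", line 15, in biggest
    c,_=cv2.findContours(m.astype(np.uint8),cv2.RETR_EXTERNAL,cv2.CHAIN_APPROX_NONE);return max(c,key=cv2.contourArea)[:,0]
                                                                                            ~~~^^^^^^^^^^^^^^^^^^^^^^^
ValueError: max() iterable argument is empty
```

```bash
cat > go.py <<'E'
import sys
from h import *
from plant import manip
def yawy(Rm): v=Rm.apply([0,1,0]);return np.degrees(np.arctan2(v[1],v[0]))
def go(x,y,z,yaw=None):
    """mm, tool-y yaw deg (mod 180) -> shift in tool axes mm, turn rad"""
    s=manip.state();Rm=R.from_quat(s["tool_rot"],scalar_first=True);p=np.array(s["tool_pos"])*1000
    d=Rm.inv().apply(np.array([x,y,z])-p);yc=yawy(Rm)
    print("t",s["time"],"tcp",p.round(1),"yawy",round(yc,1),"tilt",Rm.apply([1,0,0]).round(3),"q",np.round(s["joint_pos"],2),"F",np.round(s["contact_force"],1),"w",round(float(s["gripper_width"]),3))
    print("shift",d.round(1),"len",np.linalg.norm(d).round(0))
    if yaw is not None:
        a=(yaw-yc+90)%180-90; print("turn rad",[round(float(np.radians(-t)),3) for t in(a,a-np.sign(a)*180)])
    dq1=np.arctan2(y,x)-s["joint_pos"][0];print("dq1",round(float(dq1),2))
if __name__=="__main__":go(*map(float,sys.argv[1:]))
E
python3 go.py 544 364 200 72.2
```

```text
t 0.1 tcp [ 200.5 -591.4  230.2] yawy -71.3 tilt [-0.     0.002 -1.   ] q [-1.36  0.05  1.61 -0.    1.48 -0.12] F [-0.7 -0.3  0.8] w 0.998
shift [  31.8 -794.5 -632. ] len 1016.0
turn rad [0.637, -2.504]
dq1 1.95
```

>>> play_rows(
  plan=[
    [0,-47,-37,-0.15,-1],
    [0,-94,-75,-0.3,-1],
    [0,-141,-112,-0.45,-1],
    [0,-188,-150,-0.6,-1],
    [0,-235,-187,-0.75,-1],
    [0,-282,-224,-0.9,-1],
    [0,-329,-262,-1.05,-1],
    [0,-376,-299,-1.2,-1],
  ],
)

```text
time: 1.1
tool_pos: [0.3632, -0.1379, 0.231]
tool_rot: [0.49, 0.51, 0.49, -0.51]
contact_force: [1.8, 0.0, 0.8]
gripper_width: 1.002
```

```bash
python3 go.py 544 364 200 72.2
```

```text
t 1.1 tcp [ 363.2 -137.9  231. ] yawy -2.3 tilt [ 0. -0. -1.] q [-0.56 -0.57  2.13  0.    1.59 -0.52] F [1.8 0.  0.8] w 1.002
shift [  31.   160.7 -508.7] len 534.0
turn rad [-1.3, 1.842]
dq1 1.14
```

>>> play_rows(
  plan=[
    [0,18,-57,-0.15,-1],
    [0,36,-113,-0.3,-1],
    [0,54,-170,-0.45,-1],
    [0,72,-227,-0.6,-1],
    [0,90,-283,-0.75,-1],
    [0,107,-340,-0.9,-1],
    [0,125,-396,-1.05,-1],
    [0,143,-453,-1.2,-1],
  ],
)

```text
time: 2.1
tool_pos: [0.526, 0.3084, 0.2307]
tool_rot: [0.692, 0.144, 0.692, -0.144]
contact_force: [0.2, 0.1, 0.9]
gripper_width: 1.0
```

```bash
python3 go.py 544 364 150 72.2
```

```text
t 2.1 tcp [526.  308.4 230.7] yawy 66.5 tilt [-0.001 -0.001 -1.   ] q [ 0.41  0.02  1.65 -0.    1.47 -0.75] F [0.2 0.1 0.9] w 1.0
shift [80.7 58.2 -5.6] len 100.0
turn rad [-0.099, 3.043]
dq1 0.18
```

>>> play_rows(
  plan=[
    [0,30,-3,-0.1,-1],
    [0,58,-6,-0.1,-1],
    [40,58,-6,-0.1,-1],
    [80,58,-6,-0.1,-1],
    [80,58,-6,-0.1,-1],
    [80,58,-6,-0.1,-1],
  ],
)

```text
time: 2.85
tool_pos: [0.5443, 0.3622, 0.1526]
tool_rot: [0.699, 0.111, 0.698, -0.111]
contact_force: [-0.2, 0.4, 1.3]
gripper_width: 0.998
```

```bash
python3 go.py 544 364 54 72.2; python3 - <<'E'
from h import *
from plant import manip
f=manip.grab_frame("top");g=manip.grab_frame("side")
a=cv2.resize(f["img"][110:250,60:210],None,fx=2.6,fy=2.6);b=cv2.resize(g["img"][260:400,170:320],None,fx=2.6,fy=2.6)
cv2.imwrite("pics/s1.png",np.hstack([a,b])[:,:,::-1])
E
```

```text
t 2.85 tcp [544.3 362.2 152.6] yawy 72.0 tilt [ 0.001  0.001 -1.   ] q [ 0.47  0.18  1.61 -0.    1.35 -0.78] F [-0.2  0.4  1.3] w 0.998
shift [98.6  1.5 -1. ] len 99.0
turn rad [-0.004, 3.137]
dq1 0.12
```

View pics/s1.png

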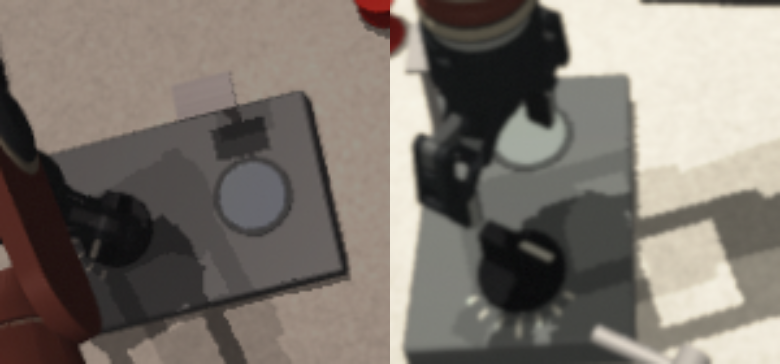

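The crops show the open jaws above the dial, on both sides of the bar. The pointer's white line (right panel, about (537,252)) sits at the first mark. Now descending and gripping.

>>> play_rows(
  plan=[
    [35,1,-1,0,-1],
    [70,1,-1,0,-1],
    [97,1,-1,0,-1],
    [97,1,-1,0,1],
    [97,1,-1,0,1],
    [97,1,-1,0,1],
    [97,1,-1,0,1],
    [97,1,-1,0,1],
  ],
)

```text
time: 3.95
tool_pos: [0.5447, 0.3651, 0.0567]
tool_rot: [0.7, 0.113, 0.697, -0.109]
contact_force: [1.6, 3.2, 1.5]
gripper_width: 0.173
```

```bash
python3 go.py 544 364 54 12.2
```

```text
t 3.95 tcp [544.7 365.1  56.7] yawy 72.0 tilt [ 0.004  0.004 -1.   ] q [ 0.48  0.28  1.67  0.    1.19 -0.78] F [1.6 3.2 1.5] w 0.173
shift [ 2.7 -1.3 -0.3] len 3.0
turn rad [1.043, -2.098]
dq1 0.11
```

>>> play_rows(
  plan=[
    [0,0,0,0.15,1],
    [0,0,0,0.3,1],
    [0,0,0,0.45,1],
    [0,0,0,0.6,1],
    [0,0,0,0.75,1],
    [0,0,0,0.9,1],
    [0,0,0,1.05,1],
    [0,0,0,1.06,1],
  ],
)

```text
time: 4.95
tool_pos: [0.5448, 0.3654, 0.0567]
tool_rot: [0.547, 0.451, 0.546, -0.447]
contact_force: [3.4, 5.4, 2.3]
gripper_width: 0.173
```

```bash
python3 go.py 544 364 54 12.2
```

```text
t 4.95 tcp [544.8 365.4  56.7] yawy 11.2 tilt [ 0.005  0.005 -1.   ] q [0.48 0.28 1.67 0.   1.19 0.28] F [3.4 5.4 2.3] w 0.173
shift [ 2.7 -1.1  1.2] len 3.0
turn rad [-0.018, 3.124]
dq1 0.11
```

Now open in place, then lift straight up.

>>> play_rows(
  plan=[
    [0,0,0,0,-1],
    [0,0,0,0,-1],
    [0,0,0,0,-1],
    [0,0,0,0,-1],
    [-30,0,0,0,-1],
    [-80,0,0,0,-1],
    [-130,0,0,0,-1],
    [-180,0,0,0,-1],
  ],
)

```text
time: 5.95
tool_pos: [0.5429, 0.363, 0.2358]
tool_rot: [0.546, 0.449, 0.547, -0.449]
contact_force: [1.3, 0.4, -0.4]
gripper_width: 0.997
```

```bash
python3 go.py 447 -276 235 67.3; python3 - <<'E'
from h import *
from plant import manip
g=manip.grab_frame("side")
cv2.imwrite("pics/s2.png",cv2.resize(g["img"][240:420,150:330],None,fx=3,fy=3)[:,:,::-1])
E
```

```text
t 5.95 tcp [542.9 363.  235.8] yawy 11.2 tilt [-0. -0. -1.] q [ 0.48  0.12  1.54 -0.    1.49  0.28] F [ 1.3  0.4 -0.4] w 0.997
shift [   0.9 -218.5  608.1] len 646.0
turn rad [-0.979, 2.163]
dq1 -1.03
```

View pics/s2.png

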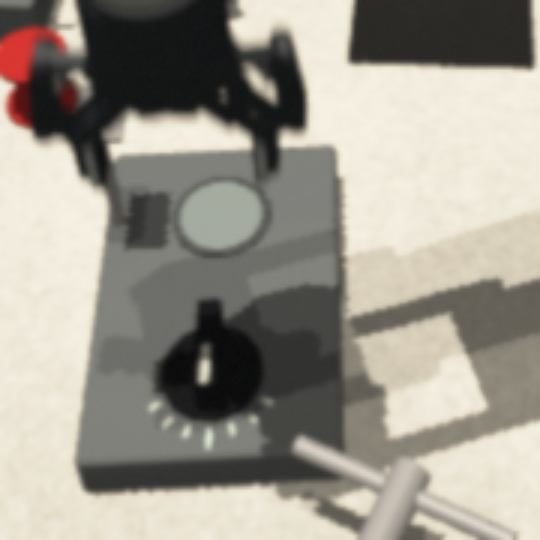

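The crop shows the pointer at the middle long mark (about (207,365) to (208,440)), and the dial has been released. Moving on to the long dish.

>>> play_rows(
  plan=[
    [0,-20,56,-0.1,-1],
    [0,-40,112,-0.2,-1],
    [0,-61,169,-0.3,-1],
    [0,-81,225,-0.4,-1],
    [0,-101,282,-0.5,-1],
    [0,-121,338,-0.6,-1],
    [0,-142,395,-0.7,-1],
    [0,-162,452,-0.8,-1],
  ],
)

```text
time: 7.0
tool_pos: [0.4716, -0.1135, 0.2344]
tool_rot: [0.679, 0.199, 0.678, -0.199]
contact_force: [-0.4, -0.1, -0.3]
gripper_width: 0.999
```

```bash
python3 go.py 447 -276 150 67.3
```

```text
t 7.0 tcp [ 471.6 -113.5  234.4] yawy 57.3 tilt [ 0.001 -0.    -1.   ] q [-0.39 -0.29  1.93  0.    1.51 -1.39] F [-0.4 -0.1 -0.3] w 0.999
shift [  84.4 -150.    67.1] len 185.0
turn rad [-0.175, 2.966]
dq1 -0.16
```

>>> play_rows(
  plan=[
    [0,-50,22,-0.06,-1],
    [0,-100,45,-0.12,-1],
    [0,-150,67,-0.175,-1],
    [45,-150,67,-0.175,-1],
    [84,-150,67,-0.175,-1],
    [84,-150,67,-0.175,-1],
    [84,-150,67,-0.175,-1],
  ],
)

```text
time: 7.88
tool_pos: [0.4476, -0.2744, 0.1519]
tool_rot: [0.694, 0.14, 0.692, -0.141]
contact_force: [-0.6, 0.4, 0.3]
gripper_width: 1.0
```

```bash
python3 - <<'E'
from h import *
from plant import manip
g=manip.grab_frame("side");C=cloud(g);Z=C[...,2]
m=box((Z>.02)&(Z<.036),270,350,160,205);print("dish lid side-cam",rect(g,m,.028))
cv2.imwrite("pics/s3.png",cv2.resize(g["img"][90:230,230:400],None,fx=4,fy=4)[:,:,::-1])
E
python3 go.py 447 -276 34 67.3
```

```text
dish lid side-cam [444.7, -268.7, 129.7, 85.8, -22.9]
t 7.925 tcp [ 448.1 -274.7  152.7] yawy 67.1 tilt [ 0.003 -0.002 -1.   ] q [-0.69 -0.13  1.92 -0.    1.34 -1.86] F [0.2 0.4 0.5] w 0.999
shift [118.7  -1.5  -0.9] len 119.0
turn rad [-0.003, 3.138]
dq1 0.14
```

View pics/s3.png

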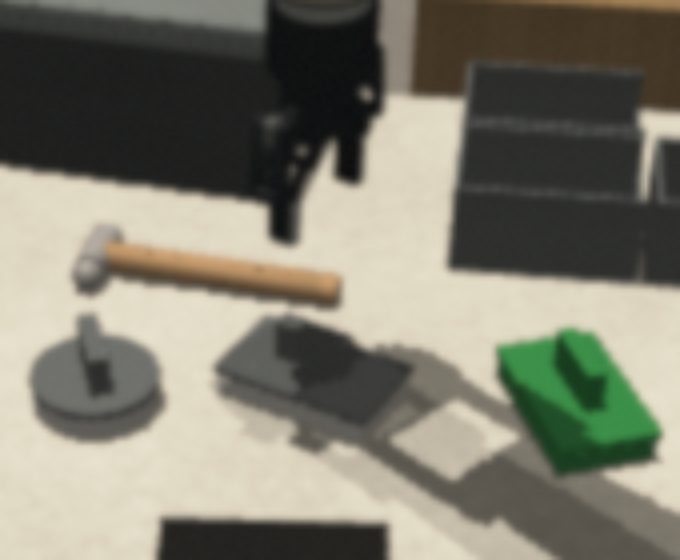

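The gripper hangs over the shadowed long dish (about (310,370) in the crop), and its yaw agrees at -22.9°. Descend and grip.

>>> play_rows(
  plan=[
    [40,-1,-1,0,-1],
    [80,-1,-1,0,-1],
    [117,-1,-1,0,-1],
    [117,-1,-1,0,1],
    [117,-1,-1,0,1],
    [117,-1,-1,0,1],
    [117,-1,-1,0,1],
    [117,-1,-1,0,1],
  ],
)

```text
time: 8.93
tool_pos: [0.447, -0.2757, 0.0355]
tool_rot: [0.694, 0.14, 0.692, -0.141]
contact_force: [-0.9, 0.8, 4.8]
gripper_width: 0.175
```

>>> play_rows(
  plan=[
    [-10,0,0,0,1],
    [-20,0,0,0,1],
    [-40,0,0,0,1],
    [-70,0,0,0,1],
    [-110,0,0,0,1],
    [-155,0,0,0,1],
    [-200,0,0,0,1],
    [-220,0,0,0,1],
  ],
)

```text
time: 9.93
tool_pos: [0.4464, -0.2751, 0.2569]
tool_rot: [0.695, 0.14, 0.691, -0.141]
contact_force: [-0.1, -0.2, -2.8]
gripper_width: 0.176
```

```bash
python3 go.py 571.3 240 260 12.2
```

```text
t 9.925 tcp [ 446.4 -275.1  256.9] yawy 67.1 tilt [ 0.004 -0.003 -1.   ] q [-0.69 -0.21  1.82  0.    1.53 -1.87] F [-0.1 -0.2 -2.8] w 0.176
shift [ -4.3 523.1 -85.4] len 530.0
turn rad [0.958, -2.183]
dq1 1.09
```

>>> play_rows(
  plan=[
    [-4,15,-2,0.03,1],
    [-4,45,-7,0.08,1],
    [-4,85,-14,0.16,1],
    [-4,130,-21,0.25,1],
    [-4,175,-29,0.34,1],
    [-4,220,-36,0.43,1],
    [-4,265,-43,0.52,1],
    [-4,310,-51,0.61,1],
  ],
)

```text
time: 10.92
tool_pos: [0.5187, 0.0324, 0.2558]
tool_rot: [0.618, 0.343, 0.619, -0.343]
contact_force: [0.1, -0.1, -1.7]
gripper_width: 0.179
```

```bash
python3 go.py 571.3 240 260 12.2
```

```text
t 10.925 tcp [518.7  32.4 255.8] yawy 32.0 tilt [-0.002  0.    -1.   ] q [-0.08 -0.21  1.82 -0.    1.53 -0.64] F [ 0.1 -0.1 -1.7] w 0.179
shift [  -4.3  154.5 -148.3] len 214.0
turn rad [0.345, -2.797]
dq1 0.48
```

>>> play_rows(
  plan=[
    [-4,32,-31,0.07,1],
    [-4,64,-62,0.14,1],
    [-4,96,-93,0.21,1],
    [-4,124,-120,0.28,1],
    [-4,144,-139,0.33,1],
    [-4,154,-148,0.345,1],
    [-4,154,-148,0.345,1],
    [-4,154,-148,0.345,1],
  ],
)

```text
time: 11.92
tool_pos: [0.5708, 0.2372, 0.2609]
tool_rot: [0.551, 0.443, 0.551, -0.444]
contact_force: [-0.7, -0.5, -2.0]
gripper_width: 0.174
```

```bash
python3 go.py 571.3 240 193.5 12.2; python3 - <<'E'
from h import *
from plant import manip
g=manip.grab_frame("side");C=cloud(g);Z=C[...,2]
big=g["img"][150:420,150:350];cv2.imwrite("pics/s4.png",cv2.resize(big,None,fx=2.2,fy=2.2)[:,:,::-1])
E
```

```text
t 11.925 tcp [570.8 237.2 260.9] yawy 12.3 tilt [-0.001 -0.001 -1.   ] q [ 0.27  0.02  1.6  -0.    1.53  0.06] F [-0.7 -0.5 -2. ] w 0.174
shift [67.4  1.2 -2.7] len 68.0
turn rad [0.003, -3.139]
dq1 0.12
```

View pics/s4.png

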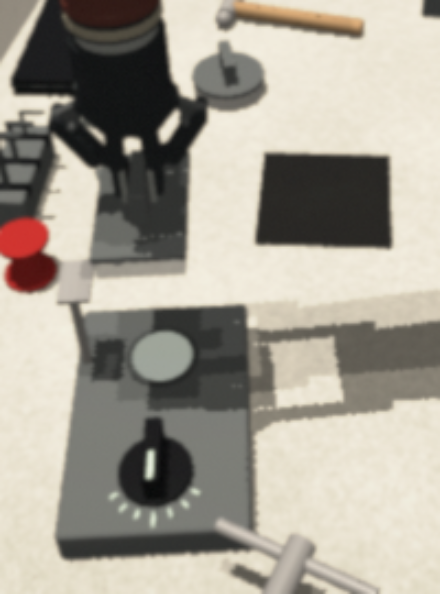

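The dish hangs level and aligned over the stand (lid about (145,215) in the crop), clear of the tab at (75,275). The dial is still at its middle mark. Lowering to the viewing pose.

>>> play_rows(
  plan=[
    [8,1,-2,0,1],
    [20,1,-2,0,1],
    [35,1,-2,0,1],
    [50,1,-2,0,1],
    [60,1,-2,0,1],
    [67,1,-2,0,1],
    [67,1,-2,0,1],
    [67,1,-2,0,1],
  ],
)

```text
time: 12.98
tool_pos: [0.5719, 0.2404, 0.195]
tool_rot: [0.551, 0.444, 0.551, -0.443]
contact_force: [0.5, 0.5, -2.1]
gripper_width: 0.177
```

```bash
python3 go.py 571.3 240 193.5 12.2; python3 - <<'E'
from h import *
from plant import manip
for n,b in(("side",(170,280,150,330)),("top",(110,230,100,240))):
    g=manip.grab_frame(n);C=cloud(g);Z=C[...,2];G=g["img"].astype(int)
    m=box((Z>.176)&(Z<.196),*b);print(n,"lid",m.sum(),rect(g,m,.186) if m.sum()>50 else "")
    if m.sum()>50:
        P=C[m];A=np.c_[P[:,:2]-P[:,:2].mean(0),np.ones(len(P))];k=np.linalg.lstsq(A,P[:,2],rcond=None)[0];print("slopes,z",k.round(4))
    t=box((Z>.15)&(Z<.168),*b);print("tab z",np.median(Z[t]) if t.any() else None,t.sum())
    if n=="side":cv2.imwrite("pics/s5.png",cv2.resize(g["img"][180:330,140:320],None,fx=3,fy=3)[:,:,::-1])
E
```

```text
t 12.975 tcp [571.9 240.4 195. ] yawy 12.4 tilt [ 0.001  0.    -1.   ] q [ 0.28  0.07  1.66 -0.    1.41  0.06] F [ 0.5  0.5 -2.1] w 0.177
shift [ 1.5 -0.7  0.3] len 2.0
turn rad [0.003, -3.139]
dq1 0.12
side lid 1361 [568.3, 249.2, 124.8, 79.9, -77.4]
slopes,z [ 0.0053 -0.0052  0.1854]
tab z 0.1586522263672211 415
top lid 1159 [579.5, 205.7, 79.8, 61.5, 12.1]
slopes,z [0.0017 0.0028 0.1876]
tab z 0.16084902844421278 170
```

View pics/s5.png

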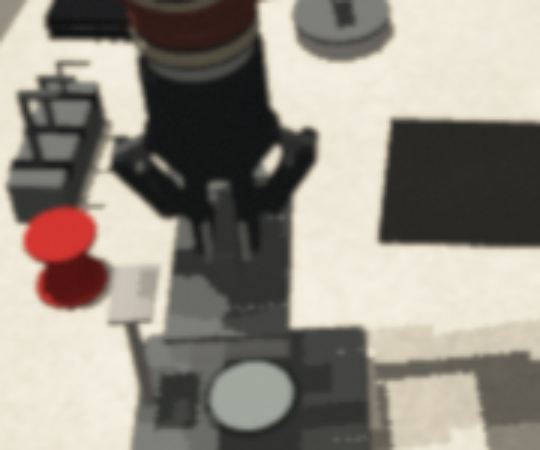

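The dish is level (slopes ≤0.005). The top camera puts its centre at about (572,239) against a target of (571,240), with the lid at 186-187 mm as wanted. The side crop shows a gap between the dish (right of x≈180) and the tab (≤158). Now holding for 4 s.

>>> play_rows(
  plan=[
    [0,0,0,0,1],
    [0,0,0,0,1],
    [0,0,0,0,1],
    [0,0,0,0,1],
    [0,0,0,0,1],
    [0,0,0,0,1],
    [0,0,0,0,1],
    [0,0,0,0,1],
  ],
)

```text
time: 14.08
tool_pos: [0.5715, 0.2403, 0.1943]
tool_rot: [0.551, 0.443, 0.551, -0.443]
contact_force: [0.3, -0.2, -2.3]
gripper_width: 0.177
```

>>> play_rows(
  plan=[
    [0,0,0,0,1],
    [0,0,0,0,1],
    [0,0,0,0,1],
    [0,0,0,0,1],
    [0,0,0,0,1],
    [0,0,0,0,1],
    [0,0,0,0,1],
    [0,0,0,0,1],
  ],
)

```text
time: 15.08
tool_pos: [0.5715, 0.2403, 0.1943]
tool_rot: [0.551, 0.443, 0.551, -0.443]
contact_force: [-0.4, -0.2, -1.7]
gripper_width: 0.176
```

>>> play_rows(
  plan=[
    [0,0,0,0,1],
    [0,0,0,0,1],
    [0,0,0,0,1],
    [0,0,0,0,1],
    [0,0,0,0,1],
    [0,0,0,0,1],
    [0,0,0,0,1],
    [0,0,0,0,1],
  ],
)

```text
time: 16.08
tool_pos: [0.5715, 0.2402, 0.1943]
tool_rot: [0.551, 0.443, 0.551, -0.443]
contact_force: [1.2, -0.3, -3.4]
gripper_width: 0.174
```

>>> play_rows(
  plan=[
    [0,0,0,0,1],
    [0,0,0,0,1],
    [0,0,0,0,1],
    [0,0,0,0,1],
    [0,0,0,0,1],
    [0,0,0,0,1],
    [0,0,0,0,1],
    [0,0,0,0,1],
  ],
)

```text
time: 17.08
tool_pos: [0.5715, 0.2403, 0.1943]
tool_rot: [0.551, 0.443, 0.551, -0.443]
contact_force: [0.2, 0.6, -2.5]
gripper_width: 0.175
```

>>> play_rows(
  plan=[
    [-8,0,0,0,1],
    [-20,0,0,0,1],
    [-40,0,0,0,1],
    [-60,0,0,0,1],
    [-70,0,0,0,1],
    [-70,0,0,0,1],
  ],
)

```text
time: 17.82
tool_pos: [0.5721, 0.2405, 0.2661]
tool_rot: [0.552, 0.444, 0.55, -0.442]
contact_force: [0.6, 0.2, -2.5]
gripper_width: 0.174
```

```bash
python3 go.py 447 -47 260 6.2
```

```text
t 17.825 tcp [572.1 240.5 266.1] yawy 12.4 tilt [ 0.003  0.001 -1.   ] q [0.28 0.02 1.59 0.   1.53 0.06] F [ 0.6  0.2 -2.5] w 0.174
shift [   5.5 -183.9  254. ] len 314.0
turn rad [0.108, -3.034]
dq1 -0.38
```

>>> play_rows(
  plan=[
    [0,-15,21,0.01,1],
    [0,-40,55,0.03,1],
    [0,-68,94,0.04,1],
    [0,-96,133,0.06,1],
    [0,-124,171,0.08,1],
    [0,-150,207,0.1,1],
    [0,-172,238,0.108,1],
    [0,-184,254,0.108,1],
  ],
)

```text
time: 18.82
tool_pos: [0.445, -0.0486, 0.2633]
tool_rot: [0.525, 0.472, 0.526, -0.473]
contact_force: [-0.2, 0.2, -2.6]
gripper_width: 0.173
```

```bash
python3 go.py 447 -47 39.5 6.2
```

```text
t 18.825 tcp [445.  -48.6 263.3] yawy 6.1 tilt [-0.001  0.    -1.   ] q [-0.28 -0.41  1.96 -0.    1.59 -0.38] F [-0.2  0.2 -2.6] w 0.173
shift [223.8   2.4  -1.3] len 224.0
turn rad [-0.002, 3.14]
dq1 0.17
```

>>> play_rows(
  plan=[
    [15,2,-1,0,1],
    [50,2,-1,0,1],
    [90,2,-1,0,1],
    [130,2,-1,0,1],
    [165,2,-1,0,1],
    [190,2,-1,0,1],
    [205,2,-1,0,1],
    [210,2,-1,0,1],
  ],
)

```text
time: 19.82
tool_pos: [0.4474, -0.0453, 0.0529]
tool_rot: [0.526, 0.472, 0.527, -0.472]
contact_force: [0.2, 1.3, -2.4]
gripper_width: 0.174
```

```bash
python3 go.py 447 -47 38.5 6.2
```

```text
t 19.825 tcp [447.4 -45.3  52.9] yawy 6.2 tilt [-0.002  0.001 -1.   ] q [-0.27 -0.19  2.16  0.    1.18 -0.38] F [ 0.2  1.3 -2.4] w 0.174
shift [14.4 -0.5  1.6] len 14.0
turn rad [0.0, -3.141]
dq1 0.16
```

>>> play_rows(
  plan=[
    [4,0,1,0,1],
    [7,0,1,0,1],
    [10,0,1,0,1],
    [12,0,1,0,1],
    [14,0,1,0,1],
    [14.5,0,1,0,1],
    [14.5,0,1,0,1],
  ],
)

```text
time: 20.7
tool_pos: [0.4482, -0.047, 0.0398]
tool_rot: [0.526, 0.472, 0.526, -0.472]
contact_force: [-0.3, -0.8, -1.7]
gripper_width: 0.173
```

```bash
python3 go.py 447 -47 38.5 6.2
```

```text
t 20.7 tcp [448.2 -47.   39.8] yawy 6.2 tilt [-0. -0. -1.] q [-0.27 -0.17  2.16 -0.    1.14 -0.38] F [-0.3 -0.8 -1.7] w 0.173
shift [ 1.3 -1.2 -0.2] len 2.0
turn rad [-0.0, 3.141]
dq1 0.17
```

>>> play_rows(
  plan=[
    [0.7,0,0,0,1],
    [1.4,0,0,0,1],
    [1.4,0,0,0,1],
    [1.4,0,0,0,1],
  ],
)

```text
time: 21.2
tool_pos: [0.4484, -0.047, 0.0387]
tool_rot: [0.526, 0.472, 0.526, -0.472]
contact_force: [-0.7, 0.9, 0.1]
gripper_width: 0.173
```

>>> play_rows(
  plan=[
    [0.7,0,0,0,1],
    [0.7,0,0,0,1],
    [0.7,0,0,0,1],
  ],
)

```text
time: 21.58
tool_pos: [0.4484, -0.047, 0.0385]
tool_rot: [0.526, 0.472, 0.526, -0.472]
contact_force: [-3.1, 1.3, 6.4]
gripper_width: 0.178
```

>>> play_rows(
  plan=[
    [0,0,0,0,-1],
    [0,0,0,0,-1],
    [0,0,0,0,-1],
    [0,0,0,0,-1],
    [-20,0,0,0,-1],
    [-70,0,0,0,-1],
    [-130,0,0,0,-1],
    [-190,0,0,0,-1],
  ],
)

```text
time: 22.58
tool_pos: [0.4478, -0.0469, 0.2293]
tool_rot: [0.526, 0.472, 0.526, -0.472]
contact_force: [1.3, -0.1, 0.4]
gripper_width: 0.997
```

>>> play_rows(
  plan=[
    [0,55,0,0,-1],
    [0,110,0,0,-1],
    [0,110,45,0,-1],
    [0,110,90,0,-1],
    [0,110,135,0,-1],
    [0,110,180,0,-1],
    [0,110,220,0,-1],
    [0,110,220,0,-1],
  ],
)

```text
time: 23.58
tool_pos: [0.581, -0.2563, 0.2271]
tool_rot: [0.525, 0.473, 0.526, -0.473]
contact_force: [0.1, 0.5, -0.0]
gripper_width: 0.995
```

```bash
python3 go.py 447 -47 200; python3 - <<'E'
from h import *
from plant import manip
f=manip.grab_frame("top");C=cloud(f);Z=C[...,2];cv2.imwrite("pics/end.png",f["img"][:,:,::-1])
m=box((Z>.017)&(Z<.045),235,335,185,290);print("lid",rect(f,m,.031) if m.sum()>50 else m.sum())
P=C[m];A=np.c_[P[:,:2]-P[:,:2].mean(0),np.ones(len(P))];print(np.linalg.lstsq(A,P[:,2],rcond=None)[0].round(4))
m=box((Z>.065)&(Z<.1),85,125,175,220)
if m.any():print("dialbar",rect(f,m,.082))
E
```

```text
t 23.575 tcp [ 581.  -256.3  227.1] yawy 6.0 tilt [-0.001  0.    -1.   ] q [-0.53  0.08  1.59 -0.    1.47 -0.64] F [ 0.1  0.5 -0. ] w 0.995
shift [  27.2 -111.4 -222.2] len 250.0
dq1 0.43
lid [449.0, -46.3, 129.9, 80.0, -83.8]
[0.0047 0.0011 0.0312]
dialbar [543.5, 362.9, 67.1, 17.6, -78.7]
```

View pics/end.png

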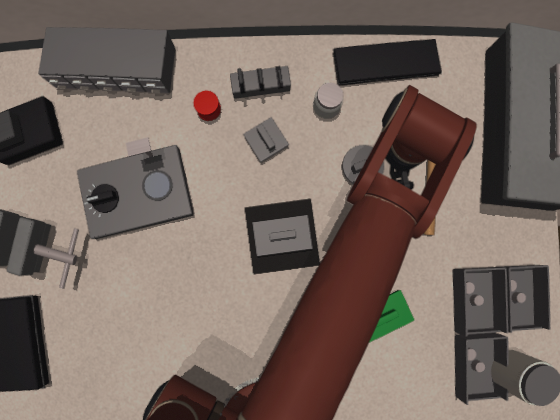

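The long dish lies flat in the middle of the mat (about (282,236)), and the dial points at its middle mark. All the other items are in place, and the gripper is in free space 0.23 m up. Handing in.

```bash
python3 -c "
from plant import manip
print(manip.job_done())"
```

```text
the job is handed in; nothing more can be done
None
```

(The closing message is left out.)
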